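# Lay the carved elephant on its side against the fence

### The job

Push the standing wooden elephant over sideways so that it falls onto its side on the cork-faced rest board next to it, then push on the underside of its plinth to slide it across the board until its back rests squarely against the raised fence. Only push with the fingers, do not pick the elephant up or carry it, and leave the other things on the bench where they are.

Things in the scene. Friction and masses are not known exactly. Their poses are not given: they have to be found in the camera images.
- elephant: loose pale wooden elephant, 0.34-0.61 kg, on its own plinth 150 (own x) x 64 (own y) x 16 mm, 140 mm high in all. Origin: centre of the plinth's underside, at bench height while standing. Own z: up to the back; +y: towards the rest board (2 to 20 mm from its edge); -x: head. Lying on the board: origin about 42 mm above the bench, top side 74 mm.
- flank (a point): point on the elephant's outer flank (away from the board), at (10, -32, 106) mm in its frame. The body there is x -39 to 67, z 60 to 140 mm, edges rounded 18 mm, flank flush with the plinth's long side. Centre of mass about 76 mm up. Pushed here along own +y it tips over the board's edge and, beyond about 25 degrees of lean, falls onto its +y flank by itself.
- back (a point): point on the elephant: middle of the flat top of its back, at (14, 0, 140) mm in its frame; this part is to meet the fence. After the fall it lies about 55 to 80 mm short of the fence. Sliding the elephant takes 1.5 to 5 N.
- rest_board: rest board fixed to the bench, 220 mm (own x) x 210 mm (own y), 10 mm thick, cork faced. Origin: centre of its underside, on the bench. The elephant stands on the bench beside its open edge at own y = -105 mm; a dark wooden fence runs along the other edge, 15 mm thick, inner face at own y = +90 mm, top 40 mm above the bench.
- fence_face (a point): point on the rest board: middle of the fence's inner face, at (0, 90, 25) mm in the board's frame.
- tin: bystander: loose paint tin, radius 33 mm, 75 mm high; origin at the centre of its underside. Leave alone.
- dish: bystander: loose dark wooden bowl, rim radius 45 mm, 30 mm high; origin at the centre of its underside. Leave alone.
- candlestick: bystander: loose turned dark wooden candlestick, foot radius 30 mm, 98 mm high; origin at the centre of its underside. Leave alone.
There are look-alikes about, which are no part of the job. There is more than one size of the elephant; the job needs the middle-sized.

How it is judged:
On the way:
1. the elephant lies on its side on the rest board, its back towards the fence (angle between elephant's own z axis and vertical between 1.45 and 1.69 rad and height (world z) of elephant between 0.03 and 0.055 m and y of back in the frame of rest_board above -0.02 m), for 0.2 s.
At the end, for the whole second after the job is handed in: The elephant lies on its side on the rest board (within about 7 degrees of flat), its back against the fence to within 9 mm and square to it within 8 degrees, the middle of its back within 85 mm of the fence's middle, at rest (angle between elephant's own z axis and vertical between 1.45 and 1.69 rad and height (world z) of elephant between 0.03 and 0.055 m and x of back in the frame of rest_board between -0.085 and 0.085 m and angle between the z axis of elephant and the y axis of rest_board, either way round below 0.14 rad and y of back in the frame of rest_board between 0.081 and 0.1 m and linear speed of elephant below 0.02 m/s); the robot touches nothing.
It fails at once if the elephant was lifted or carried (the centre of its plinth's underside over 65 mm above the bench with the fingers on it, or over 100 mm at all) ((height (world z) of elephant above 0.065 m and contact force between the fingers and elephant above 0.5 N) or height (world z) of elephant above 0.1 m).
It fails at once if the tin was moved by more than 15 mm or tipped (distance of tin from where it was at the start of the episode above 0.015 m or angle between tin's own z axis and vertical above 0.3 rad).
It fails at once if the dish was moved by more than 15 mm or tipped (distance of dish from where it was at the start of the episode above 0.015 m or angle between dish's own z axis and vertical above 0.3 rad).
It fails at once if the candlestick was moved by more than 15 mm or tipped (distance of candlestick from where it was at the start of the episode above 0.015 m or angle between candlestick's own z axis and vertical above 0.3 rad).
It also fails if it takes over 42 s, if anything falls off the work surface, if the arm or the gripper's body presses on something with over 40 N, if the wrist force passes 120 N, or if a joint passes its speed limit or range.

### The arm

A 6-joint arm with a two-finger parallel gripper is mounted at the origin on the work surface. World frame = base frame: x ahead of the robot, y to its left, z up, the work surface at z = 0. Lengths are in m, angles in rad, forces in N, time in s.
With the tool pointing down it reaches from about 0.25 to 0.775 m from the base axis. Payload 4 kg.
Tool frame: the origin (TCP) lies on the centre line of the jaws, within the pads' length; the fingertips stand 14 mm ahead of it and the grasp point (between the pads) lies 5 mm behind it (robot.tcp_to_tips is the distance from the TCP to the fingertips, in m); z points along the fingers, y is the line along which they close (so a half turn about z gives the same grasp; the last joint's range is limited). The gripper opens to 94 mm and grips with 3 to 60 N. Pads are 16 mm wide; open, the fingers measure 119 mm over their backs; the gripper's body (75 mm by 177 mm) begins 78 mm behind the grasp point.
Start: joints at [1.159, 0.087, 1.371, -0, 1.684, -0.103], TCP at [0.167, 0.524, 0.22] pointing down, gripper open.
Joint ranges: [-3.1, 3.1], [-0.76, 2.03], [0.27, 2.55], [-1.08, 4.22], [0.17, 2.65], [-2.57, 2.57]. Speed limits (rad/s): [2.79, 2.79, 3.14, 3.14, 3.14, 3.14].

### API

Orientations are given as [roll, pitch, yaw] about the fixed x, y, z axes, in that order (R = Rz(yaw) Ry(pitch) Rx(roll)).
In Python, from bench import robot gives the robot as it stands.
- The arm moves only by the tool carry_out, never from a script. Its argument "increments" is a list of rows, each a list of 3 entries, a list of its own where there are three numbers: the closure in counts, from 0 (fully open) to 255 (shut), then the shift along the tool's x, y, z in mm, then the turn about the tool's z in degrees. In form: [[fingers, [dx, dy, dz], twist], ...]. A call has 1 to 8 rows; each row shifts and turns the commanded pose from where the row before left it, along the tool's axes as they then stand; what a row does not reach is not made up. A row lasts 1/10 s, in which the tool goes at most 50 mm and 8.59 degrees, less where a joint would pass 70% of its speed; a pose out of reach is approached as far as the arm can. A call with a gripper value outside its range is refused whole. The fingers move at their own pace and stop on an object; the grip force is fixed at half the most. Time passes only in rows, so rows that do not move let the fingers close. It gives the time, the measured TCP pose, the force, the opening and the grip force at its end, in the units of the state.
- robot.get_obs(): the state, without advancing time (a new reading comes with each control period).
- robot.snapshot(name): name is "scene" or "top" or "wrist"; returns the picture (420x560x3 uint8, blue, green, red); there is no depth.
- robot.get_calibration(name): a dict with "vfov" (degrees; the focal length in pixels is half the picture's height over the tangent of half this angle, whatever the lens; pixels are square), "cx", "cy" (the principal point, pixels), "k1" (the pictures are not rectified: a ray, as slopes to the right and down, at radius r is drawn at 1 + k1 r^2 times it, then the intrinsics apply), "T" (4x4, takes a point from camera to world coordinates). Camera axes: x right, y down, z forward; pixel columns grow to the right and rows downward; lengths in m; the calibration is good to about 2 mm. A picture is of the moment at which its call begins: read the wrist's pose just before it. get_calibration takes no time and is no camera call; for the wrist camera it gives the pose at the moment of the call.
- robot.close_job(): hands the job in; it is judged then, once.
The state is a dict: "time": time; "joint_positions": joint angles; "qvel": joint speeds; "joint_torque": joint torques, N m; "tool_pos": TCP position; "ee_rot": TCP orientation; "wrist_force": force on the tool from outside, world axes, zero at the start; "wrist_torque": the same for the moment, N m; "width": finger opening in m; "finger_force": force on a finger pad.
Only numpy, scipy, OpenCV 4.12 (cv2) and the standard library are available. Lean on these libraries where they do the work, as an engineer would, in place of code of your own. Each camera call takes 0.05 s, during which the arm holds its last target. There are 200 camera calls.

## Working session

There is one attempt and no reset: what is moved stays moved. The work goes in short steps, Python scripts to look and compute and a tool call to move; the robot and the scene stay as the last step left them, time stands still between calls to the robot, and variables do not carry over. Pictures are saved under pics/ and viewed, at most 10 in all, crops included, and the job is handed in when it is done.

Besides the shell and the picture viewer there is one more tool, called after "Call:" in YAML: its name, and indented under it one key for each argument. carry_out: Moves the arm, as the interface text tells. Its arguments: {"type":"object","properties":{"increments":{"type":"array","items":{"type":"array"}}},"required":["increments"]}

```bash
mkdir -p pics
cat > h.py <<'E'
import numpy as np, cv2
from bench import robot
def ray(cal,u,v,shape=(420,560)):
    f=shape[0]/2/np.tan(np.radians(cal["vfov"])/2)
    d=np.array([(u-cal["cx"])/f,(v-cal["cy"])/f]); s=d.copy()
    for _ in range(50): s=d/(1+cal["k1"]*(s@s))
    T=np.array(cal["T"]); return T[:3,3],T[:3,:3]@np.array([s[0],s[1],1])
def at(cal,u,v,z):
    o,d=ray(cal,u,v); return o+d*(z-o[2])/d[2]
def proj(cal,p):
    T=np.array(cal["T"]); c=T[:3,:3].T@(np.array(p)-T[:3,3]); s=c[:2]/c[2]
    f=210/np.tan(np.radians(cal["vfov"])/2); s=s*(1+cal["k1"]*(s@s)); return s*f+[cal["cx"],cal["cy"]]
E
python3 - <<'E'
from h import *
for n in("top","scene"):
    cv2.imwrite(f"pics/{n}0.png",cv2.resize(robot.snapshot(n),(800,600),interpolation=cv2.INTER_CUBIC)); c=robot.get_calibration(n); print(n,c["vfov"],c["k1"],np.round(c["T"],3).tolist())
o=robot.get_obs();print(o["time"],o["tool_pos"],o["ee_rot"])
E
```

```text
top 44.705576270135246 -0.1466891242476771 [[0.001, -0.986, 0.166, 0.421], [-0.999, 0.004, 0.032, 0.001], [-0.032, -0.166, -0.986, 1.025], [0.0, 0.0, 0.0, 1.0]]
scene 50.88872123675857 -0.10283975868787264 [[-0.331, 0.528, -0.783, 1.202], [0.943, 0.205, -0.26, 0.226], [0.023, -0.824, -0.566, 0.549], [0.0, 0.0, 0.0, 1.0]]
0.1 [0.1669928  0.52354691 0.21842378] [-3.13962212e+00 -2.08346631e-04  2.83277756e+00]
```

View pics/top0.png

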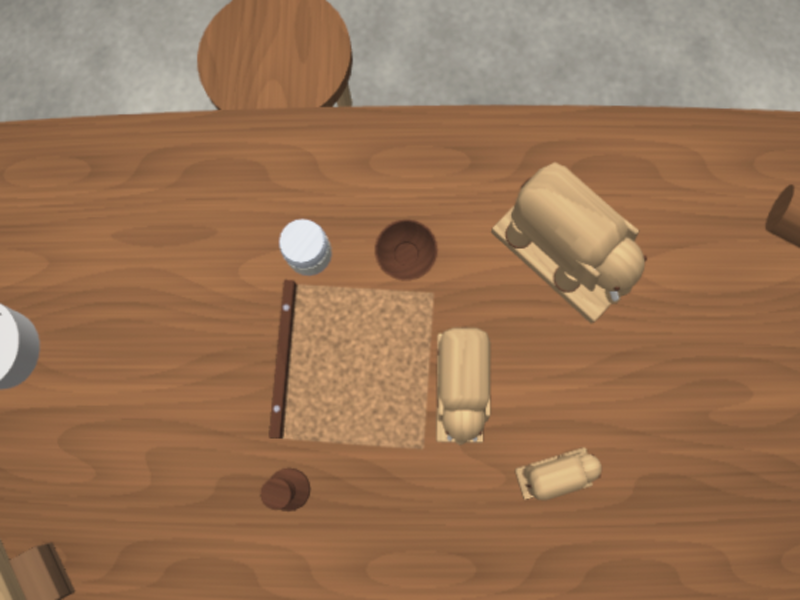

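View pics/scene0.png

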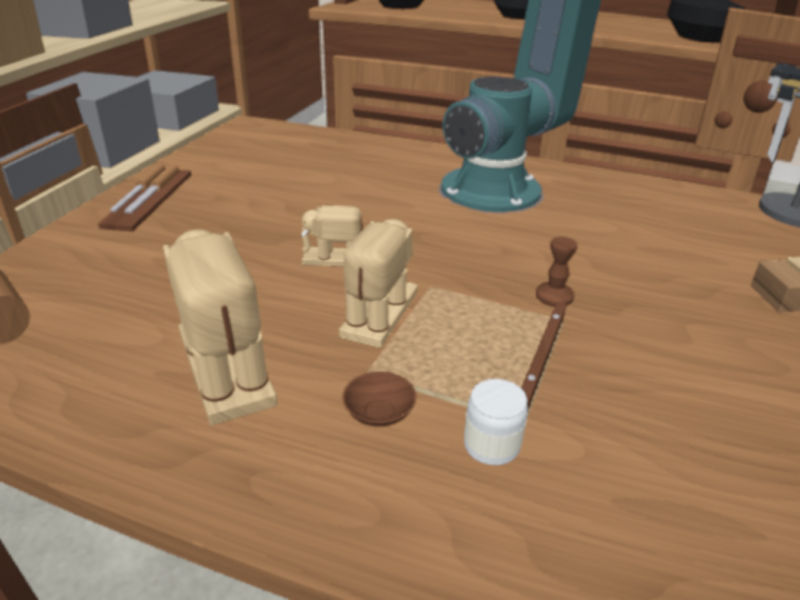

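The elephants in the top picture are a large one at (570,240), a middle one at (463,383) and a small one at (560,475). The middle one fits, being middle-sized and beside the board's open edge. I'll confirm it in an enlarged crop.

Run:
```python
from h import *
im=robot.snapshot("top"); cv2.imwrite("pics/top_raw.png",im)
x0,y0,s=180,190,4
cv2.imwrite("pics/crop1.png",cv2.resize(im[190:335,180:380],None,fx=4,fy=4,interpolation=cv2.INTER_CUBIC))
```

```text
(no output)
```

View pics/crop1.png

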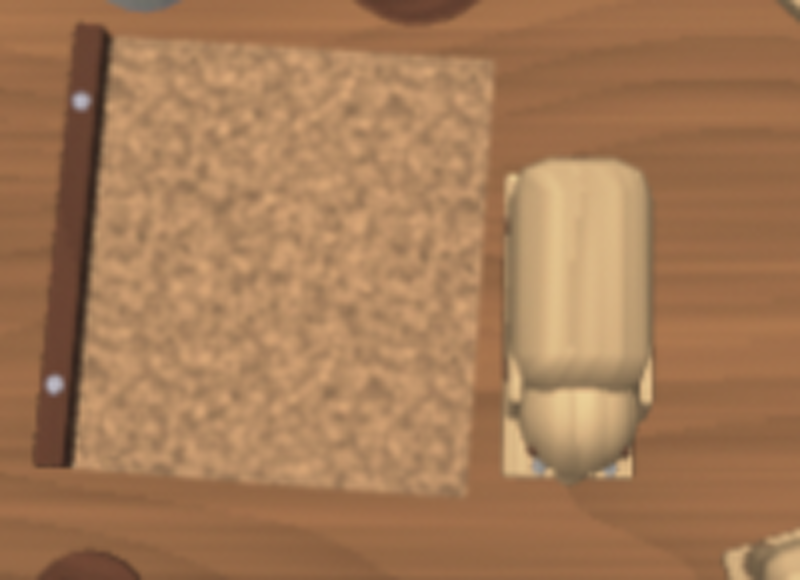

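The crop shows the middle elephant with its head towards the robot (down). Its plinth's board-side edge runs from (506,175) to (503,476), and the board's open edge from (494,62) to (466,495).

Run:
```python
from h import *
c=robot.get_calibration("top")
P=lambda u,v,z:at(c,180+(u-1.5)/4,190+(v-1.5)/4,z)[:2]
hl,hr,tl=P(503,476,.016),P(632,477,.016),P(506,175,.016)
print("plinth",hl,hr,tl,np.linalg.norm(hl-hr),np.linalg.norm(hl-tl))
a,b=P(494,62,.01),P(466,495,.01);f1,f2=P(108,27,.04),P(73,467,.04)
print("open",a,b,np.linalg.norm(a-b),"fence",f1,f2)
for n,(p,q) in dict(ele=(hl,tl),open=(b,a),fen=(f2,f1)).items():
    d=p-q; d=q-p; print(n,np.degrees(np.arctan2(d[1],d[0])))
print("bodyR",P(652,270,.1),"bodyL",P(510,270,.1),"rump",P(580,158,.12))
ux=(tl-hl)/np.linalg.norm(tl-hl); 
print("tin,dish,candle approx",*[at(c,u*.7,v*.7,z)[:2] for u,v,z in((303,240,.075),(406,248,.03),(290,490,.01),(560,475,.04),(570,240,.1))])
print(robot.get_obs()["joint_positions"])
```

```text
plinth [ 0.42291689 -0.0208389 ] [ 0.42224529 -0.0838575 ] [ 0.5716864  -0.02325242] 0.0630221794144629 0.14878909343465438
open [ 0.63046778 -0.01778295] [ 0.41366004 -0.00275503] 0.21732795175294578 fence [0.64316202 0.1743093 ] [0.42640506 0.1865156 ]
ele -0.9294401697413186
open -3.965085658945733
fen -3.2231097670239053
bodyR [ 0.51528862 -0.08720479] bodyL [ 0.51552862 -0.02275337] rump [ 0.56372136 -0.0539672 ]
tin,dish,candle approx [0.69155936 0.15898798] [0.69127928 0.02011654] [0.35472798 0.18065238] [ 0.37671779 -0.18503217] [ 0.68236653 -0.19677917]
[ 1.15888801e+00  8.77867506e-02  1.37186364e+00 -5.25532690e-06
  1.68361504e+00 -1.03112411e-01]
```

Call:
carry_out:
  increments:
    - [147,[0,0,0],8.5]
    - [147,[0,0,0],8.5]
    - [147,[0,0,0],8.5]
    - [147,[0,0,0],8.5]
    - [147,[0,0,0],8.5]
    - [147,[0,0,0],8.5]
    - [147,[0,0,0],8.5]
    - [147,[0,0,0],8.5]

```text
time: 0.95
tool_pos: [0.1671, 0.5238, 0.219]
ee_rot: [-3.141, 0.001, 1.64]
wrist_force: [-0.2, -0.8, -0.1]
width: 0.0401
finger_force: 0.0
```

Call:
carry_out:
  increments:
    - [147,[0,0,0],6.3]
    - [147,[0,0,0],0]

```text
time: 1.15
tool_pos: [0.1671, 0.5238, 0.219]
ee_rot: [-3.141, 0.001, 1.536]
wrist_force: [0.8, 0.8, -0.3]
width: 0.04
finger_force: 0.0
```

Call:
carry_out:
  increments:
    - [147,[-38,22,0],0]
    - [147,[-40,22,0],0]
    - [147,[-40,22,0],0]
    - [147,[-40,22,0],0]
    - [147,[-40,22,0],0]
    - [147,[-40,22,0],0]
    - [147,[-40,22,0],0]
    - [147,[-40,22,0],0]

```text
time: 1.95
tool_pos: [0.3323, 0.1984, 0.2195]
ee_rot: [3.141, -0.0, 1.539]
wrist_force: [0.1, -0.5, 0.2]
width: 0.0398
finger_force: 0.0
```

Call:
carry_out:
  increments:
    - [147,[-40,22,0],0]
    - [147,[-40,22,0],0]
    - [147,[-40,22,0],0]
    - [147,[-40,22,0],0]
    - [147,[-40,22,0],0]
    - [147,[-40,22,0],0]
    - [147,[-40,22,0],0]
    - [147,[-40,14,0],0]

```text
time: 2.75
tool_pos: [0.4895, -0.1275, 0.219]
ee_rot: [-3.141, -0.0, 1.539]
wrist_force: [0.2, 0.2, -0.7]
width: 0.0397
finger_force: 0.0
```

Call:
carry_out:
  increments:
    - [147,[-15,10,0],0]
    - [147,[0,0,0],0]
    - [147,[0,0,0],0]

```text
time: 3.05
tool_pos: [0.498, -0.14, 0.2192]
ee_rot: [-3.141, -0.001, 1.537]
wrist_force: [-0.9, -0.1, 0.0]
width: 0.04
finger_force: 0.0
```

Call:
carry_out:
  increments:
    - [147,[0,10,20],0]
    - [147,[0,0,30],0]
    - [147,[0,0,30],0]
    - [147,[0,0,24],0]
    - [147,[0,0,0],0]

```text
time: 3.55
tool_pos: [0.5053, -0.1382, 0.1118]
ee_rot: [-3.134, -0.003, 1.539]
wrist_force: [-0.2, 0.2, -0.5]
width: 0.0397
finger_force: 0.0
```

Call:
carry_out:
  increments:
    - [147,[15,0,0],0]
    - [147,[12,0,0],0]
    - [147,[8,0,0],0]
    - [147,[5,0,0],0]
    - [147,[5,0,0],0]
    - [147,[5,0,0],0]

```text
time: 4.15
tool_pos: [0.5104, -0.0919, 0.1163]
ee_rot: [3.14, 0.002, 1.536]
wrist_force: [-0.4, -2.1, 2.2]
width: 0.0396
finger_force: 1.5
```

Contact has been made, so I'll keep pushing gently.

Call:
carry_out:
  increments:
    - [147,[5,0,0],0]
    - [147,[5,0,0],0]
    - [147,[5,0,0],0]
    - [147,[5,0,0],0]

```text
time: 4.55
tool_pos: [0.5107, -0.0708, 0.1154]
ee_rot: [-3.142, -0.001, 1.536]
wrist_force: [-0.2, -1.6, 1.8]
width: 0.0398
finger_force: 0.8
```

Run:
```python
from h import *
a=robot.snapshot("top")[190:335,180:380];b=robot.snapshot("scene")[130:330,200:420]
cv2.imwrite("pics/c2.png",np.hstack([cv2.resize(a,(400,290)),cv2.resize(b,(319,290))]))
```

```text
(no output)
```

View pics/c2.png

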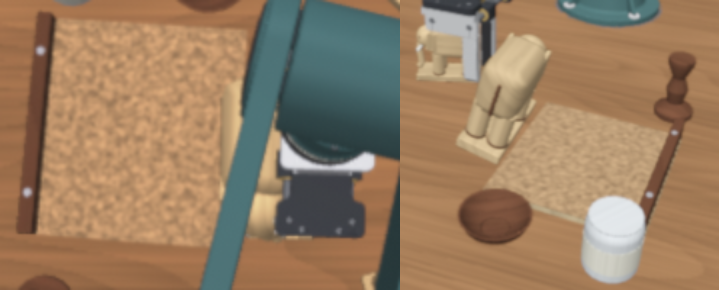

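In the scene half, the elephant at (505,100) is leaning towards the board with its plinth tilted, and nothing else has moved. I'll keep pushing.

Call:
carry_out:
  increments:
    - [147,[5,0,0],0]
    - [147,[5,0,0],0]
    - [147,[5,0,0],0]
    - [147,[5,0,0],0]

```text
time: 5.05
tool_pos: [0.5112, -0.0505, 0.1151]
ee_rot: [-3.141, -0.001, 1.536]
wrist_force: [0.6, 0.3, 0.6]
width: 0.0398
finger_force: 0.0
```

Call:
carry_out:
  increments:
    - [147,[5,0,0],0]
    - [147,[5,0,0],0]
    - [147,[0,0,0],0]
    - [147,[0,0,0],0]

```text
time: 5.45
tool_pos: [0.5117, -0.0412, 0.1155]
ee_rot: [3.142, 0.0, 1.536]
wrist_force: [0.9, -0.3, -0.6]
width: 0.0399
finger_force: 0.0
```

Call:
carry_out:
  increments:
    - [147,[-20,0,0],0]
    - [60,[-30,0,0],0]
    - [60,[-30,0,0],0]
    - [60,[-10,0,0],0]
    - [60,[0,0,0],0]

```text
time: 5.95
tool_pos: [0.5085, -0.1324, 0.1154]
ee_rot: [-3.142, -0.0, 1.533]
wrist_force: [-0.8, -0.8, -0.1]
width: 0.0681
finger_force: 0.0
```

Run:
```python
from h import *
a=robot.snapshot("top")[190:335,180:380];b=robot.snapshot("scene")[170:315,220:420]
cv2.imwrite("pics/c3.png",np.hstack([cv2.resize(a,(400,290)),cv2.resize(b,(400,290))]))
```

```text
(no output)
```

View pics/c3.png

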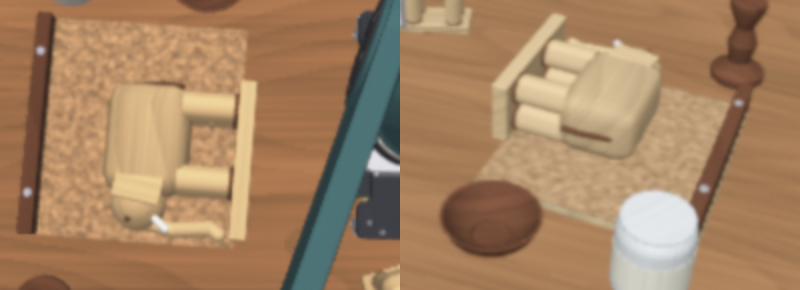

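The elephant lies on its flank on the board. In the left half its plinth's underside edge runs from (257,83) to (246,238), and the back's left edge is at about (107,130).

Run:
```python
from h import *
c=robot.get_calibration("top")
P=lambda u,v,z:at(c,180+(u-.5)/2,190+(v-.5)/2,z)[:2]
a,b=P(257,83,.074),P(246,238,.074); d=a-b
print(a,b,np.linalg.norm(d),np.degrees(np.arctan2(d[1],d[0])),"back",P(107,130,.045))
```

```text
[ 0.56705091 -0.02589871] [ 0.42258621 -0.01476068] 0.14489342301625274 -4.408704712577373 back [0.52600416 0.11856005]
```

Call:
carry_out:
  increments:
    - [60,[0,-6,25],2]
    - [60,[0,0,30],0]
    - [60,[0,0,16],0]
    - [60,[20,0,0],0]
    - [60,[30,0,0],0]
    - [60,[30,0,0],0]
    - [60,[12,0,0],0]
    - [60,[8,0,0],0]

```text
time: 6.85
tool_pos: [0.5097, -0.0299, 0.0446]
ee_rot: [3.141, 0.001, 1.504]
wrist_force: [1.6, -3.4, -0.7]
width: 0.072
finger_force: 1.2
```

Call:
carry_out:
  increments:
    - [60,[7,0,0],0]
    - [60,[7,0,0],0]
    - [60,[7,0,0],0]
    - [60,[0,0,0],0]

```text
time: 7.25
tool_pos: [0.5112, -0.0098, 0.0446]
ee_rot: [3.141, -0.001, 1.501]
wrist_force: [-0.5, -0.8, -0.9]
width: 0.0721
finger_force: 0.1
```

Now I'll push about 35 mm further in small steps, then finish until the force rises.

Call:
carry_out:
  increments:
    - [60,[6,0,0],0]
    - [60,[6,0,0],0]
    - [60,[6,0,0],0]
    - [60,[6,0,0],0]
    - [60,[5,0,0],0]
    - [60,[4,0,0],0]

```text
time: 7.85
tool_pos: [0.5134, 0.023, 0.0446]
ee_rot: [3.141, 0.0, 1.501]
wrist_force: [-0.6, -3.8, 0.2]
width: 0.0717
finger_force: 1.4
```

Call:
carry_out:
  increments:
    - [60,[3,0,0],0]
    - [60,[2,0,0],0]

```text
time: 8.05
tool_pos: [0.5137, 0.0277, 0.0446]
ee_rot: [3.142, 0.0, 1.501]
wrist_force: [-0.5, -6.1, 2.3]
width: 0.072
finger_force: 2.8
```

Call:
carry_out:
  increments:
    - [60,[2,0,0],0]
    - [60,[0,0,0],0]

```text
time: 8.25
tool_pos: [0.5139, 0.0299, 0.0445]
ee_rot: [3.141, -0.001, 1.501]
wrist_force: [-0.0, -3.0, 1.6]
width: 0.0719
finger_force: 1.3
```

Call:
carry_out:
  increments:
    - [60,[2,0,0],0]
    - [60,[0,0,0],0]

```text
time: 8.45
tool_pos: [0.514, 0.0317, 0.0446]
ee_rot: [3.141, -0.0, 1.501]
wrist_force: [0.1, -3.4, 2.4]
width: 0.0718
finger_force: 1.7
```

Call:
carry_out:
  increments:
    - [60,[2,0,0],0]
    - [60,[0,0,0],0]

```text
time: 8.65
tool_pos: [0.5142, 0.0337, 0.0446]
ee_rot: [3.141, -0.0, 1.501]
wrist_force: [-0.1, -3.7, 2.1]
width: 0.0718
finger_force: 1.8
```

Call:
carry_out:
  increments:
    - [60,[1.5,0,0],0]
    - [60,[0,0,0],0]

```text
time: 8.85
tool_pos: [0.5143, 0.0352, 0.0445]
ee_rot: [3.141, -0.0, 1.501]
wrist_force: [-1.3, -3.9, 2.1]
width: 0.0718
finger_force: 1.9
```

Call:
carry_out:
  increments:
    - [60,[1.5,0,0],0]
    - [60,[0,0,0],0]

```text
time: 9.05
tool_pos: [0.5144, 0.0364, 0.0445]
ee_rot: [3.141, 0.0, 1.501]
wrist_force: [0.2, -6.3, 3.1]
width: 0.0719
finger_force: 2.5
```

Call:
carry_out:
  increments:
    - [60,[1.5,0,0],0]
    - [60,[0,0,0],0]

```text
time: 9.25
tool_pos: [0.5144, 0.0364, 0.0446]
ee_rot: [3.141, 0.004, 1.501]
wrist_force: [-0.8, -9.1, 2.8]
width: 0.0721
finger_force: 4.5
```

Run:
```python
from h import *
a=robot.snapshot("top")[190:335,180:380];b=robot.snapshot("scene")[170:315,250:450]
cv2.imwrite("pics/c4.png",np.hstack([cv2.resize(a,(400,290)),cv2.resize(b,(400,290))]))
```

```text
(no output)
```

View pics/c4.png

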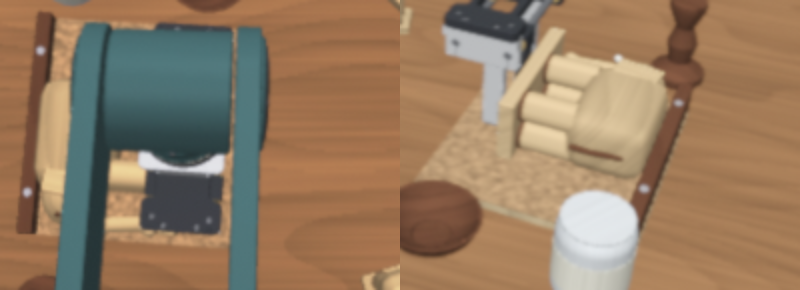

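The back touches the fence along its length: the TCP has stopped and the force has risen to 9 N. I'll back off and check.

Call:
carry_out:
  increments:
    - [60,[-5,0,0],0]
    - [60,[-20,0,0],0]
    - [60,[-40,0,0],0]
    - [60,[-40,0,0],0]
    - [60,[-40,0,-20],0]
    - [60,[-20,0,-40],0]
    - [60,[0,0,-40],0]
    - [60,[0,0,0],0]

```text
time: 10.15
tool_pos: [0.5065, -0.1272, 0.1508]
ee_rot: [3.129, 0.0, 1.5]
wrist_force: [-0.9, -0.2, -0.4]
width: 0.0718
finger_force: 0.0
```

Run:
```python
from h import *
a=robot.snapshot("top")[190:335,180:380]
cv2.imwrite("pics/c5.png",cv2.resize(a,(800,580),interpolation=cv2.INTER_CUBIC))
```

```text
(no output)
```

View pics/c5.png

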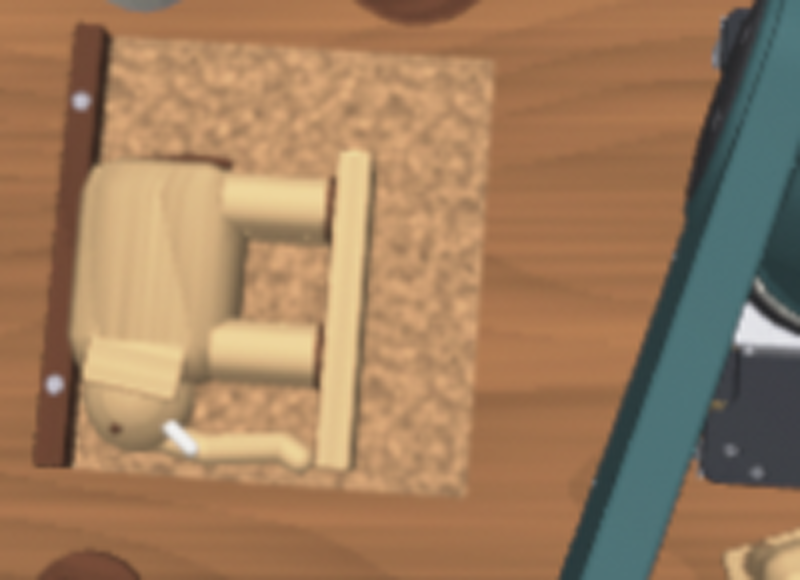

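The elephant lies flat with its back on the fence at about (80,265). Its plinth edge from (372,155) to (352,468) is parallel to the fence, and the arm is clear.

```bash
python3 -c "
from bench import robot
print(robot.close_job())"
```

```text
the job is handed in; nothing more can be done
None
```

I tipped the middle-sized elephant onto the rest board and slid it until its back rested squarely against the fence, then handed the job in; the tool returned no verdict, but the last picture showed it flat and square with the arm clear.

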